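# Raise the carry handle of the Petri dish carrier

## Task

Two steel carriers stand on the lab bench with their carry handles folded down. Get the one loaded with stacks of Petri dishes ready to be carried to the incubator: swing its handle up until it clicks home upright, then let go. Leave that carrier standing where it is, and leave the carrier with the jars and its handle alone.

Things in the scene. Friction and masses are not known exactly. Their poses are not given: they have to be found in the camera images.
- dish_carrier: Open steel tray, 190 (its x) by 130 mm, walls 38 mm high, with two stacks of round Petri dishes (90 mm across, to 53 mm high at the -x end, 68 at +x). Loose on the bench, about 1.5 kg. Origin: middle of its underside, z up. Hinge plates 110 mm high at the middle of the long sides; hinge axis along its y at x = 0, z = 65 mm. Folded, the handle reaches past its -x end, roughly towards the robot.
- dish_handle (a joint): Angle of the dish carrier's U-shaped handle, rad: 0 = arms level towards the carrier's -x; grows as it swings up; 1.571 = upright at its stop. Starts at 0.08 to 0.6. Hinge friction keeps it where it is left. A spring detent resists from about 1.1 (about 3 N at the bar), with its crest at about 1.34; beyond that it pulls the handle home and holds it.
- dish_grip (a point): Centre of the dish carrier's handle grip: a white plastic sleeve, 16 mm in diameter, 90 mm long, in the middle of the cross bar, 145 mm from the hinge axis. The two arms (8 mm rods) lie 74 mm either side. Axes turn with the handle: y along the bar (parallel to the hinge), x from the bar along the arms to the hinge.
- jar_grip (a point): Centre of the handle grip of the other carrier, to be left alone: the same tray and handle, but loaded with six upright round white jars (52 mm across, to 77 mm above the bench) in two rows of three. Axes as for dish_grip.

How it is judged:
At the end, for the whole second after the job is handed in: The dish carrier's handle is past its detent and upright (joint above 1.4 rad, within 10 degrees of upright) and still; the dish carrier stands at rest and level (within 0.1 rad) on the bench, less than 50 mm from where it started (value of joint dish_handle above 1.4 rad and velocity of joint dish_handle between -0.1 and 0.1 rad/s and linear speed of dish_carrier below 0.02 m/s and angle between dish_carrier's own z axis and vertical below 0.1 rad and distance of dish_carrier from where it was at the start of the episode below 0.05 m); the robot touches nothing.
It fails at once if the jar carrier or its handle is moved by more than 30 mm (distance of jar_grip from where it was at the start of the episode above 0.03 m).
It fails at once if the dish carrier is tipped by more than 0.35 rad (angle between dish_carrier's own z axis and vertical above 0.35 rad).
It also fails if it takes over 35 s, if anything falls off the work surface, if the arm or the gripper's body presses on something with over 40 N, if the wrist force passes 120 N, or if a joint passes its speed limit or range.

## Robot

A 6-joint arm with a two-finger parallel gripper is mounted at the origin on the work surface. World frame = base frame: x ahead of the robot, y to its left, z up, the work surface at z = 0. Lengths are in m, angles in rad, forces in N, time in s.
With the tool pointing down it reaches from about 0.375 to 0.975 m from the base axis. Payload 3.8 kg.
Tool frame: the origin (TCP) lies between the finger pads; the fingertips stand 22 mm ahead of it and the grasp point (between the pads) lies 3 mm ahead of it; z points along the fingers, y is the direction in which the jaws open and shut (so a half turn about z gives the same grasp; the last joint's range is limited). The gripper opens to 85 mm and grips with 20 to 120 N. Pads are 22 mm wide; open, the fingers measure 114 mm over their backs; the gripper's body (76 mm by 85 mm) begins 54 mm behind the grasp point. The pads swing forward as they close: fully open they stand 13 mm farther back than shut.
Start: joints at [1.184, 0.264, 1.604, -0, 1.274, -0.037], TCP at [0.231, 0.634, 0.231] pointing down, gripper open.
Joint ranges: [-2.63, 2.63], [-0.94, 2.18], [0.31, 2.57], [-1.31, 4.45], [0, 2.66], [-2.55, 2.55]. Speed limits (rad/s): [2.57, 2.57, 3.14, 3.14, 3.14, 3.14].

## Interface

Orientations are given as a rotation vector (axis times angle).
In Python, from workcell import * gives the robot as it stands.
- The arm moves only by the tool step_arm, never from a script. Its argument "motion" is a list that holds one entry, the list of rows, each a list of 7 numbers: the finger opening in m, from 0 to 0.0854, then the shift along the world's x, y, z in m, then the turn, a rotation vector about the world's x, y, z in degrees. A call has exactly 8 rows; each row is the pose to reach, as a shift and turn from the pose measured when the call began; what a row does not reach only later rows make up. A row lasts 1/8 s, in which the tool goes at most 62.5 mm and 10.7 degrees, less where a joint would pass 70% of its speed; a pose out of reach is approached as far as the arm can. A call with a gripper value outside its range is refused whole. The fingers move at their own pace and stop on an object; "newtons" is the grip in N (left out, the last holds). Time passes only in rows, so rows that repeat a pose let the fingers close, or fill a call up. It gives the time, the measured TCP pose, the force and the opening at its end, in the units of the state.
- read_state(): the state, without advancing time (a new reading comes with each control period).
- read_camera(name): name is "side" or "top"; returns (picture, depth): 384x512x3 uint8, blue, green, red; 384x512 float32, m along the optical axis (not along the pixel's ray), 0 where there is no reading.
- get_calibration(name): a dict with "K" (3x3 intrinsics, pixels), "world_from_camera" (4x4, takes a point from camera to world coordinates). Camera axes: x right, y down, z forward; pixel columns grow to the right and rows downward; lengths in m; the calibration is good to about 2 mm. A picture is of the moment at which its call begins. get_calibration takes no time and is no camera call.
- finish_job(): hands the job in, once; it reports no verdict.
Trained networks look in the newest picture that a camera, given by its name, has taken for a name from the list of things; names that differ only in an ending like _2 or _b are one class to them, and where a whole thing is asked for, a point or a joint stands for the part that bears it (a point fixed in the world has none). Each returns a list of dicts, best first, with "score" (0 to 1); they miss things now and then, are a little off and sometimes report something else, mostly with a low value. They report only what shows in the picture. A call takes as long as a camera call.
- spot_in(camera, thing): "xyz" ([x, y, z] in m, in the coordinates of the camera as it stood for that picture, good to about 4 mm: the middle of the surface that is visible of it).
- regions_of(camera, thing): "region" (384x512 bool, what is visible of it).
The state is a dict: "time": time; "q": joint angles; "joint_vel": joint speeds; "joint_torque": joint torques, N m; "tool_pos": TCP position; "tcp_rot": TCP orientation; "wrist_force": force on the tool from outside, world axes, zero at the start; "torque": the same for the moment, N m; "width": opening from 0.0 (shut) to 1.0 (fully open).
Only numpy, scipy, OpenCV 4.12 (cv2) and the standard library are available. Lean on these libraries where they do the work, as an engineer would, in place of code of your own. Each camera call takes 0.05 s, during which the arm holds its last target. There are 200 camera calls.

## Working session

There is one attempt and no reset: what is moved stays moved. The work goes in short steps, Python scripts to look and compute and a tool call to move; the robot and the scene stay as the last step left them, time stands still between calls to the robot, and variables do not carry over. Pictures are saved under pics/ and viewed, on a budget of 10 in all, crops included, one or two more only if the job needs it, and the job is handed in when it is done.

Besides the shell and the picture viewer there is one more tool, called after ">>>" as name(argument=value, ...) on one line, values as JSON. step_arm: Moves the arm, as the interface text tells. Its arguments: {"type":"object","properties":{"motion":{"type":"array"},"newtons":{"type":"number"}},"required":["motion"]}

```bash
mkdir -p pics; cat > h.py <<'E'
from workcell import *
import numpy as np, cv2
def w(c,p):
    T=get_calibration(c)["world_from_camera"]; return (np.asarray(p)@np.array(T)[:3,:3].T+np.array(T)[:3,3])
def cloud(c,d):
    K=np.array(get_calibration(c)["K"]); v,u=np.indices(d.shape)
    P=np.stack([(u-K[0,2])/K[0,0]*d,(v-K[1,2])/K[1,1]*d,d],-1); return w(c,P)
E
python3 - <<'E'
from h import *
ims=[]
np.set_printoptions(precision=3,suppress=True)
for c in ["top","side"]:
    im,d=read_camera(c); ims.append(im); np.save(c+".npy",d)
    W=cloud(c,d)
    for t in ["dish_carrier","dish_grip","jar_grip"]:
        for r in spot_in(c,t)[:3]: print(c,t,r["score"],w(c,r["xyz"]))
        for r in regions_of(c,t)[:2]:
            m=r["region"]&(d>0); P=W[m]; ys,xs=np.nonzero(m); print("  reg",r["score"],m.sum(),xs.mean(),ys.mean(),np.median(P,0),P.min(0),P.max(0))
cv2.imwrite("pics/a.png",cv2.resize(np.hstack(ims),(800,300)))
cv2.imwrite("pics/top.png",ims[0])
print(read_state())
E
```

```text
top dish_carrier 0.79 [0.636 0.193 0.054]
  reg 0.65 8141 131.5216803832453 160.10416410760348 [0.641 0.195 0.051] [ 0.503  0.116 -0.005] [0.757 0.314 0.111]
top dish_grip 0.59 [0.521 0.21  0.079]
  reg 0.65 1317 122.1138952164009 202.79195140470767 [0.523 0.212 0.08 ] [ 0.502  0.121 -0.002] [0.656 0.313 0.088]
top jar_grip 0.76 [ 0.446 -0.143  0.099]
top jar_grip 0.55 [0.637 0.193 0.053]
  reg 0.66 1617 331.96227581941866 228.01669758812616 [ 0.453 -0.146  0.095] [ 0.416 -0.277 -0.005] [ 0.603 -0.069  0.108]
side dish_carrier 0.95 [0.636 0.166 0.052]
  reg 0.6 4027 243.38192202632231 144.96001986590514 [0.64  0.161 0.051] [ 0.501  0.114 -0.003] [0.795 0.419 0.111]
side dish_grip 0.68 [0.543 0.186 0.077]
  reg 0.67 564 208.3244680851064 139.80673758865248 [0.54  0.187 0.078] [ 0.501  0.117 -0.002] [0.664 0.419 0.089]
side jar_grip 0.87 [ 0.451 -0.174  0.099]
  reg 0.73 1469 268.9441797140912 242.55343771272976 [ 0.454 -0.167  0.097] [ 0.416 -0.254 -0.003] [0.625 0.029 0.109]
{'time': 0.7, 'q': array([ 1.184,  0.264,  1.604,  0.   ,  1.274, -0.037]), 'joint_vel': array([-0.002,  0.001,  0.001, -0.002,  0.   , -0.   ]), 'joint_torque': array([ -0.001, -51.485, -36.761,   0.   ,   0.001,   0.   ]), 'tool_pos': array([0.231, 0.634, 0.231]), 'tcp_rot': array([0.547, 3.094, 0.   ]), 'wrist_force': array([ 1.046,  0.391, -0.593]), 'torque': array([ 0.068, -0.031,  0.017]), 'width': 1.001548397839728}
```

View pics/a.png

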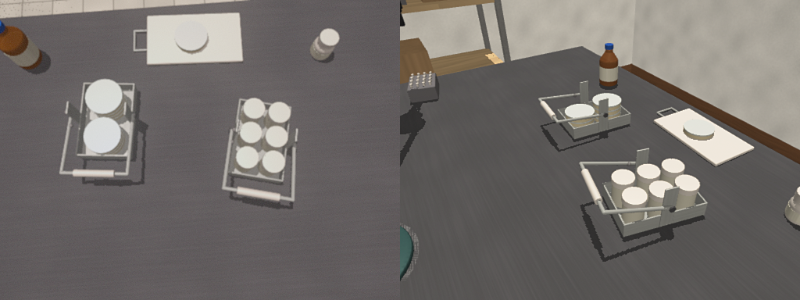

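The left carrier holds the two dish stacks (grip at about 93,173 in the top half). The right one holds the jars, and the network positions agree with both. Next I'll get its yaw, hinge and handle angle.

```bash
python3 - <<'E'
from h import *
np.set_printoptions(precision=4,suppress=True)
for c in ["top","side"]:
    im,_=read_camera(c); d=np.load(c+".npy"); W=cloud(c,d)
    box=(d>0)&(W[...,0]>.48)&(W[...,0]<.78)&(W[...,1]>.08)&(W[...,1]<.32)
    m=box&(W[...,2]>.095)
    P=W[m]; 
    if len(P)>4:
        s=P[:,1]>.2
        for k in (s,~s): print(c,"plate",k.sum(),P[k].mean(0) if k.any() else "",P[k].max(0) if k.any() else "")
    lum=im.min(-1)
    g=box&(W[...,0]<.56)&(W[...,2]>.06)
    G=W[g&(lum>170)]
    print(c,"bar",len(G),np.median(G,0),G.min(0),G.max(0)); 
    q,_,_,_=[x[0] for x in cv2.fitLine(G[:,:2].astype(np.float32),cv2.DIST_HUBER,0,.01,.01)],0,0,0
    l=cv2.fitLine(G[:,:2].astype(np.float32),cv2.DIST_HUBER,0,.01,.01).ravel(); print(l, "bar yaw deg",np.degrees(np.arctan2(l[1],l[0])))
    print(" z pct",np.percentile(G[:,2],[5,50,95]))
    u=box&(W[...,2]>.03)&(W[...,2]<.09)&(W[...,0]>.55)
    print(" tray",cv2.minAreaRect(W[u][:,:2].astype(np.float32)), u.sum())
E
```

```text
top plate 94 [0.662  0.2617 0.104 ] [0.6784 0.2707 0.1109]
top plate 67 [0.6497 0.1312 0.1049] [0.6647 0.1349 0.1096]
top bar 485 [0.5149 0.2083 0.0844] [0.505  0.132  0.0736] [0.56   0.2852 0.0884]
[0.0731 0.9973 0.5141 0.2012] bar yaw deg 85.805534
 z pct [0.0782 0.0844 0.0872]
 tray ((0.6494212746620178, 0.19754652678966522), (0.1615186333656311, 0.20912596583366394), 86.04976654052734) 5185
side plate 65 [0.6628 0.2602 0.1031] [0.6775 0.2641 0.1098]
side plate 84 [0.6488 0.1297 0.1033] [0.6646 0.1341 0.1107]
side bar 159 [0.5123 0.2028 0.086 ] [0.5034 0.1285 0.0767] [0.5568 0.2819 0.0887]
[0.0705 0.9975 0.5142 0.221 ] bar yaw deg 85.95536
 z pct [0.0796 0.086  0.088 ]
 tray ((0.6506434082984924, 0.19756683707237244), (0.16783268749713898, 0.20104198157787323), 89.97657012939453) 2544
```

>>> step_arm(motion=[[[0.05, 0.035, -0.053, 0, 0, 0, -9.4], [0.05, 0.07, -0.106, 0, 0, 0, -18.8], [0.05, 0.105, -0.16, 0, 0, 0, -28.1], [0.05, 0.14, -0.213, 0, 0, 0, -37.5], [0.05, 0.175, -0.265, 0, 0, 0, -46.9], [0.05, 0.21, -0.318, 0, 0, 0, -56.3], [0.05, 0.245, -0.37, 0, 0, 0, -65.6], [0.05, 0.28, -0.42, 0, 0, 0, -75]]], newtons=30)

```text
time: 1.8
tool_pos: [0.5096, 0.2163, 0.2319]
tcp_rot: [2.322, 2.115, 0.002]
wrist_force: [-0.1, 1.4, 0.8]
width: 0.583
```

>>> step_arm(motion=[[[0.05, 0.003, -0.008, -0.03, 0, 0, 0], [0.05, 0.003, -0.008, -0.06, 0, 0, 0], [0.05, 0.003, -0.008, -0.09, 0, 0, 0], [0.05, 0.003, -0.008, -0.11, 0, 0, 0], [0.05, 0.003, -0.008, -0.13, 0, 0, 0], [0.05, 0.003, -0.008, -0.141, 0, 0, 0], [0.05, 0.003, -0.008, -0.151, 0, 0, 0], [0.05, 0.003, -0.008, -0.151, 0, 0, 0]]])

```text
time: 2.8
tool_pos: [0.5122, 0.2082, 0.0804]
tcp_rot: [-2.323, -2.115, -0.0]
wrist_force: [-0.3, 0.0, -0.6]
width: 0.581
```

```bash
python3 - <<'E'
from h import *
im,d=read_camera("side"); cv2.imwrite("pics/b.png",cv2.resize(im[60:230,150:350],(800,600) if 0 else (700,595)))
print(read_state()["tool_pos"],read_state()["wrist_force"])
E
```

```text
[0.51267366 0.20838699 0.08105434] [-0.80389169 -0.11982721 -0.69145851]
```

View pics/b.png

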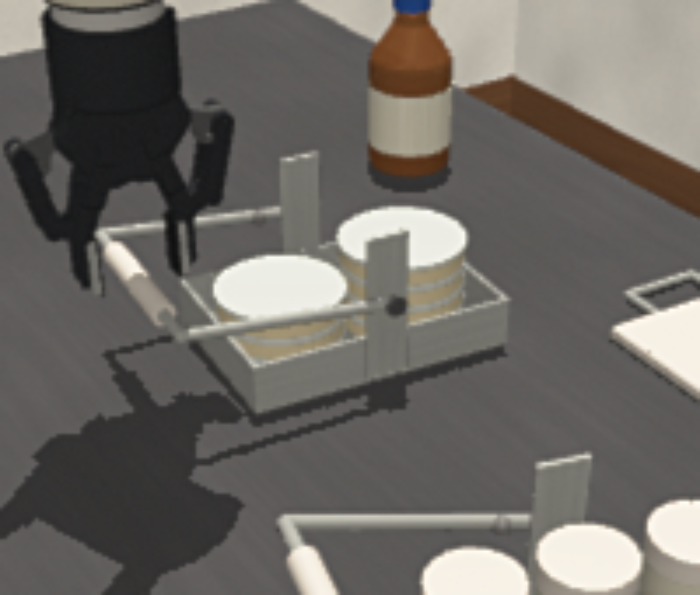

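The jaws straddle the bar near the sleeve's far half (sleeve from about 110,245 to 170,320). I'll check this by projecting the TCP and the expected sleeve ends into the picture.

```bash
python3 - <<'E'
from h import *
C=get_calibration("side"); T=np.linalg.inv(np.array(C["world_from_camera"])); K=np.array(C["K"])
ux=np.array([.996,-.087,0]); uy=np.array([.087,.996,0])
g=np.array([.5125,.2085,.08])
for n,p in dict(tcp=read_state()["tool_pos"],e1=g+.045*uy,e2=g-.045*uy,tipA=g+.03*ux-[0,0,.021],tipB=g-.03*ux-[0,0,.021]).items():
    q=K@(T[:3,:3]@p+T[:3,3]); q=q[:2]/q[2]; print(n,(q-[150,60])*3.5)
E
```

```text
tcp [136.59091563 280.88062824]
e1 [111.96730473 252.64139798]
e2 [162.65191411 314.20797111]
tipA [182.94961914 300.15889337]
tipB [ 95.04946978 322.39533972]
```

```bash
python3 - <<'E'
from h import *
im,d=read_camera("side"); W=cloud("side",d)
np.set_printoptions(precision=3,suppress=True)
sub=W[60:230,150:350]; 
for (x0,x1) in((75,110),(165,200)):
    R=sub[int(200/3.5):int(300/3.5),int(x0/3.5):int(x1/3.5)]; I=im[60:230,150:350][int(200/3.5):int(300/3.5),int(x0/3.5):int(x1/3.5)]
    m=(I.max(-1)<45)|((R[...,2]>.045)); m&=(R[...,2]>.04)
    P=R[m]; P=P[np.argsort(P[:,2])]; print(P[:12]); 
E
```

```text
[[0.516 0.274 0.079]
 [0.509 0.248 0.08 ]
 [0.511 0.258 0.08 ]
 [0.515 0.267 0.08 ]
 [0.51  0.251 0.081]
 [0.517 0.281 0.081]
 [0.524 0.281 0.082]
 [0.518 0.285 0.082]
 [0.516 0.274 0.082]
 [0.52  0.283 0.082]
 [0.52  0.271 0.082]
 [0.516 0.268 0.082]]
[[0.588 0.273 0.072]
 [0.589 0.274 0.075]
 [0.59  0.276 0.076]
 [0.538 0.204 0.084]
 [0.537 0.212 0.085]
 [0.536 0.206 0.086]
 [0.538 0.214 0.087]
 [0.541 0.195 0.087]
 [0.538 0.208 0.087]
 [0.537 0.197 0.087]
 [0.537 0.202 0.088]
 [0.539 0.195 0.088]]
```

The jaws are centred on the sleeve, but the open fingertips sit at about z = 0.08, level with the bar. I'll go 14 mm lower and then close.

>>> step_arm(motion=[[[0.05, 0, 0, -0.007, 0, 0, 0], [0.05, 0, 0, -0.014, 0, 0, 0], [0.0, 0, 0, -0.014, 0, 0, 0], [0.0, 0, 0, -0.014, 0, 0, 0], [0.0, 0, 0, -0.014, 0, 0, 0], [0.0, 0, 0, -0.014, 0, 0, 0], [0.0, 0, 0, -0.014, 0, 0, 0], [0.0, 0, 0, -0.014, 0, 0, 0]]], newtons=30)

```text
time: 3.9
tool_pos: [0.5135, 0.2085, 0.0676]
tcp_rot: [2.322, 2.115, 0.004]
wrist_force: [2.6, -0.5, -3.5]
width: 0.177
```

```bash
python3 - <<'E'
from h import *
im,d=read_camera("side"); cv2.imwrite("pics/c.png",cv2.resize(im[60:230,150:350],(700,595)))
s=read_state(); print(s["tool_pos"],s["wrist_force"],s["width"])
E
```

```text
[0.51350697 0.20850323 0.0676507 ] [ 3.73431934 -0.70716877 -2.76889885] 0.17056734176747348
```

View pics/c.png

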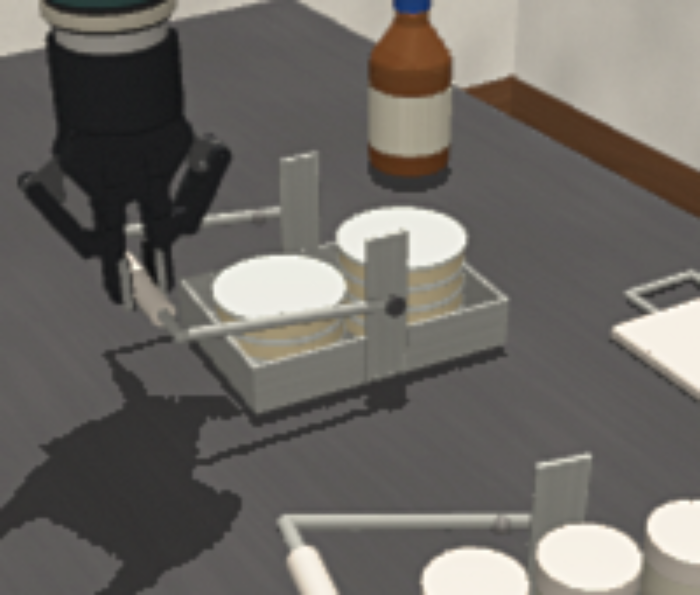

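>>> step_arm(motion=[[[0.0, 0.0018, 0, 0.0124, 0, 0, 0], [0.0, 0.005, -0.0004, 0.025, 0, 0, 0], [0.0, 0.009, -0.0008, 0.0374, 0, 0, 0], [0.0, 0.0142, -0.0012, 0.0494, 0, 0, 0], [0.0, 0.0205, -0.0018, 0.0608, 0, 0, 0], [0.0, 0.0278, -0.0024, 0.0716, 0, 0, 0], [0.0, 0.036, -0.003, 0.0817, 0, 0, 0], [0.0, 0.045, -0.004, 0.091, 0, 0, 0]]])

```text
time: 4.95
tool_pos: [0.5542, 0.2043, 0.1594]
tcp_rot: [-2.319, -2.112, 0.009]
wrist_force: [-13.8, -1.6, 9.7]
width: 0.171
```

```bash
python3 - <<'E'
from h import *
im,d=read_camera("side"); cv2.imwrite("pics/d.png",cv2.resize(im[60:230,150:350],(700,595)))
s=read_state(); print(s["tool_pos"],s["wrist_force"],s["width"])
E
```

```text
[0.55604814 0.20429131 0.16131074] [-13.90735952  -2.40418403  10.7239497 ] 0.17083601405595278
```

View pics/d.png

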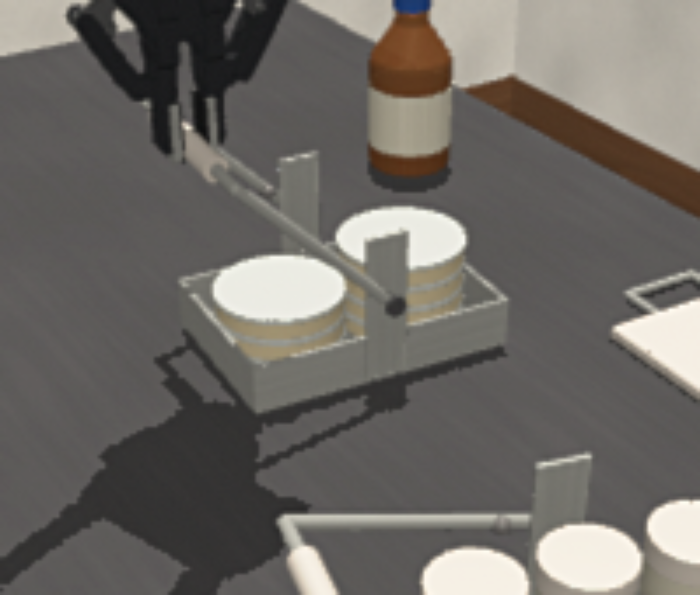

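>>> step_arm(motion=[[[0.0, 0.0112, -0.001, 0.0095, 0, 0, 0], [0.0, 0.0232, -0.002, 0.0178, 0, 0, 0], [0.0, 0.036, -0.0032, 0.0248, 0, 0, 0], [0.0, 0.0496, -0.0043, 0.0306, 0, 0, 0], [0.0, 0.0635, -0.0056, 0.035, 0, 0, 0], [0.0, 0.078, -0.0068, 0.038, 0, 0, 0], [0.0, 0.0896, -0.0078, 0.0392, 0, 0, 0], [0.0, 0.1, -0.0087, 0.0395, 0, 0, 0]]])

```text
time: 6.0
tool_pos: [0.6575, 0.1949, 0.2025]
tcp_rot: [-2.322, -2.114, 0.003]
wrist_force: [-11.6, -3.4, 14.4]
width: 0.171
```

```bash
python3 - <<'E'
from h import *
im,d=read_camera("side"); cv2.imwrite("pics/e.png",cv2.resize(im[30:200,150:350],(700,595)))
s=read_state(); print(s["tool_pos"],s["wrist_force"],s["width"])
E
```

```text
[0.65752199 0.19496359 0.20269867] [-7.44642436 -2.87575463  5.33663588] 0.17204177012219618
```

View pics/e.png

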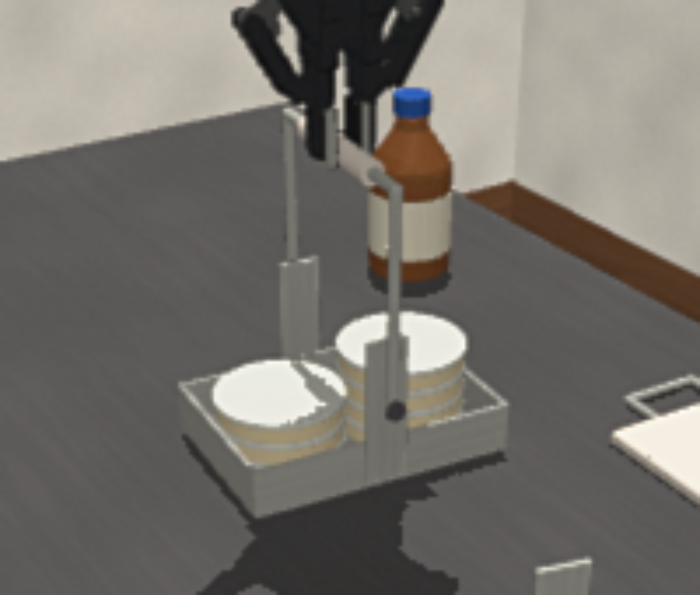

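The handle is upright, in line with the hinge plates, and the carrier hasn't shifted. I'll open the jaws and go straight up.

>>> step_arm(motion=[[[0.05, 0, 0, 0, 0, 0, 0], [0.05, 0, 0, 0, 0, 0, 0], [0.05, 0, 0, 0, 0, 0, 0], [0.05, 0, 0, 0, 0, 0, 0], [0.05, 0, 0, 0.02, 0, 0, 0], [0.05, 0, 0, 0.05, 0, 0, 0], [0.05, 0, 0, 0.08, 0, 0, 0], [0.05, 0, 0, 0.1, 0, 0, 0]]])

```text
time: 7.05
tool_pos: [0.6584, 0.1952, 0.3065]
tcp_rot: [-2.323, -2.114, -0.001]
wrist_force: [-0.0, 0.1, 0.0]
width: 0.587
```

```bash
python3 - <<'E'
from h import *
np.set_printoptions(precision=3,suppress=True)
im,d=read_camera("side"); cv2.imwrite("pics/f.png",cv2.resize(im[30:200,150:350],(700,595)))
s=read_state(); print(s["tool_pos"],s["wrist_force"],s["width"])
W=cloud("side",d); box=(d>0)&(abs(W[...,0]-.65)<.08)&(abs(W[...,1]-.2)<.1)
P=W[box&(W[...,2]>.195)&(W[...,2]<.225)]; print("bar",len(P),np.median(P,0),P[:,2].max())
P=W[box&(W[...,2]>.095)&(W[...,2]<.113)]
for k in (P[:,1]>.2,P[:,1]<.2): print("plate",k.sum(),P[k].mean(0))
print([ (r["score"],w("side",r["xyz"])) for r in spot_in("side","jar_grip")])
E
```

```text
[0.659 0.195 0.309] [ 0.944 -0.544  1.174] 0.5811308594035349
bar 286 [0.651 0.18  0.212] 0.21848809643596778
plate 78 [0.662 0.261 0.103]
plate 88 [0.648 0.128 0.103]
[(0.83, array([ 0.45 , -0.173,  0.096]))]
```

View pics/f.png

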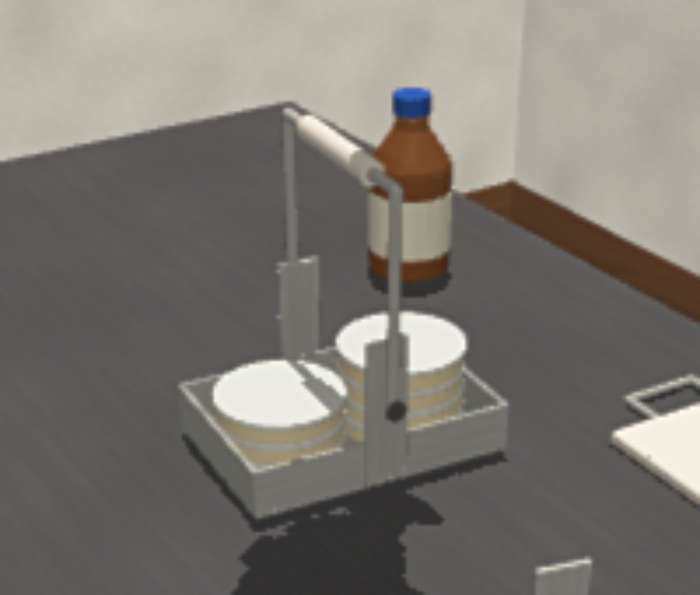

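The handle stands upright with its top at 0.218 m, as expected. The plates are where they started, and the gripper is clear.

```bash
python3 -c "
from workcell import *
print(finish_job())"
```

```text
the job is handed in; nothing more can be done
None
```

The dish carrier's handle is up at its stop and released, and I handed the job in at about 7 s. No verdict is reported.

I gripped the handle's white sleeve, followed its arc up to the stop, opened the jaws and backed straight up.

- **Handle:** with the gripper off, it stays upright. The top of the bar measured 0.218 m, which matches the upright height. I did not read the joint angle directly.
- **Dish carrier:** its hinge plates were within about 2 mm of where they started, and it looked level.
- **Jar carrier:** its grip showed no movement beyond the measuring error, about 3 mm.
- **Robot:** the gripper was about 100 mm above the handle, with wrist force near zero.

**Disagreement:** the open fingertips sat about 20 mm higher than the stated geometry suggested, so I went 14 mm lower before closing. The width read about 14.6 mm on the 16 mm sleeve, but the grip held. Wrist force stayed below about 20 N in the readings taken.

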